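# Draw out the soldering tray and fit the charcoal block in its sprung holder

### The arm

A 6-joint arm with a two-finger parallel gripper is mounted at the origin on the work surface; the furniture and walls round the work are solid. World frame = base frame: x ahead of the robot, y to its left, z up, the work surface at z = 0. Lengths are in m, angles in rad, forces in N, time in s.
With the tool pointing down it reaches from about 0.375 to 0.975 m from the base axis. Payload 3.8 kg.
Tool frame: the origin (TCP) lies midway between the tips of the shut fingers; the grasp point (between the pads) lies 19 mm behind it; z points along the fingers, y is the line along which they close (so a half turn about z gives the same grasp; the last joint's range is limited). The gripper opens to 85 mm and grips with 20 to 120 N. Pads are 22 mm wide; open, the fingers measure 114 mm over their backs; the gripper's body (76 mm by 85 mm) begins 54 mm behind the grasp point. The pads swing forward as they close: fully open they stand 13 mm farther back than shut.
Start: joints at [-0.037, 0.264, 1.604, -0, 1.274, -0.037], TCP at [0.675, -0, 0.231] pointing down, gripper open.
Joint ranges: [-2.63, 2.63], [-0.94, 2.18], [0.31, 2.57], [-1.31, 4.45], [0, 2.66], [-2.55, 2.55]. Speed limits (rad/s): [2.57, 2.57, 3.14, 3.14, 3.14, 3.14].

### API

Orientations are given as a rotation vector (axis times angle).
In Python, from workcell import sensors, viewer, job gives the robot as it stands.
- The arm moves only by the shell command python3 -m inch 'ROWS' [FORCE]. ROWS is JSON, one flat list of numbers, 7 for each row, row after row: the shift along the tool's x, y, z in mm, then the turn, a rotation vector about the tool's x, y, z in degrees, then the finger opening in mm, from 0 to 85.4. A call has exactly 8 rows; each row shifts and turns the commanded pose from where the row before left it, along the tool's axes as they then stand; what a row does not reach is not made up. A row lasts 1/10 s, in which the tool goes at most 50 mm and 8.59 degrees, less where a joint would pass 70% of its speed; a pose out of reach is approached as far as the arm can. A call is refused whole if a number of a shift passes 50 or a number of a turn 8.59, either way. A call with a gripper value outside its range is refused whole. The fingers move at their own pace and stop on an object; FORCE is the grip in N (left out, the last holds). Time passes only in rows, so rows that do not move let the fingers close, or fill a call up. It gives the time, the measured TCP pose, the force, the opening and the grip force at its end, in the units of the state.
- sensors.read_state(): the state, without advancing time (a new reading comes with each control period).
- viewer.read_camera(name): name is "scene" or "side" or "wrist"; returns the picture (480x640x3 uint8, red, green, blue); there is no depth.
- viewer.camera_params(name): a dict with "K" (3x3 intrinsics, pixels), "world_to_cam" (4x4, takes a point from world to camera coordinates). Camera axes: x right, y down, z forward; pixel columns grow to the right and rows downward; lengths in m; the calibration is good to about 2 mm. A picture is of the moment at which its call begins: read the wrist's pose just before it. camera_params takes no time and is no camera call; for the wrist camera it gives the pose at the moment of the call.
- job.finish_job(): hands the job in; it is judged then, once.
The state is a dict: "time": time; "q": joint angles; "joint_vel": joint speeds; "joint_torque": joint torques, N m; "tool_pos": TCP position; "tcp_rot": TCP orientation; "wrist_force": force on the tool from outside, world axes, zero at the start; "torque": the same for the moment, N m; "width": opening from 0.0 (shut) to 1.0 (fully open); "grip_force": force on a finger pad.
Only numpy, scipy, OpenCV 4.12 (cv2) and the standard library are available. Lean on these libraries where they do the work, as an engineer would, in place of code of your own. Each camera call takes 0.05 s, during which the arm holds its last target. There are 200 camera calls.

### The job

Get the soldering tray ready for work: first draw the tray of the low grey steel unit out by its bar handle, all the way to its stop, so that the stop takes the push. Then take the black charcoal block from the bench, press the holder's sprung jaw back towards the tray front with the block's end, lower the block flat on the tray floor between the jaw and the low fence, and let the jaw clamp it square and centred. Leave the tray fully out and do not disturb the other things on the bench.

Things in the scene. Friction and masses are not known exactly. Their poses are not given: they have to be found in the camera images.
- tray (a joint): how far the tray is out of its unit (m), a low grey sheet-steel case fixed to the bench, 230 wide, 210 deep and 85 high, with a soldering brick 18 high on the rear of its top: 0 shut, 0.170 at its stop. It may start a little open. It runs with light friction (about 2 N) and stays where it is left. The blue front panel is 226 wide, 12 thick and reaches from 12 to 76 above the bench; the tray behind it is 204 wide, its floor 26 and its side walls 52 above the bench.
- handle_bar (a point): middle of the tray's steel bar handle, 55 above the bench; moves with the tray. Its x axis points level from the front of the unit to its back, y to the left, z up; the tray slides out along -x. The bar is 10 thick and runs along y, straight for 96 and 120 wide in all over its two arms; its axis is 50 in front of the panel's face, so the gap behind it is 45 deep and open above and below.
- jaw (a joint): how far the sprung jaw is pressed towards the tray front (m): 0 at rest, 0.028 at most, about 0.022 when it clamps the charcoal block. The spring pushes it back with 4 N at rest and 7 N at most, which is enough to hold the block in mid-air: the block must be down on the tray floor before it is let go.
- jaw_face (a point): top edge, at mid-width, of the face of the sprung jaw that clamps the block; moves with the jaw. The jaw is a bright steel plate 52 wide and 8 thick, standing from 1 to 34 above the tray floor on two plungers behind the tray front; its face looks to +x, towards the fence.
- nest (a point): point on the tray floor (26 above the bench) where the middle of the clamped block belongs; moves with the tray, and its x, y, z axes are those of handle_bar; it lies 145.5 from handle_bar along +x and 29 lower. The fixed dark fence is 64 wide and 13 high; its face lies 35 from this point at +x. The jaw at rest leaves a gap of 48 to the fence, and 76 when pressed fully back. Nothing stands within 95 at either side (y) of this point except the tray walls at 100, 26 high.
- charcoal: black charcoal soldering block, 45 (its x) x 70 (its y) x 26 high, about 0.05 kg, lying flat on the bench right of the unit. Origin: centre of its underside. In the holder its 70 long y axis lies along the tray's x, either way round.
- emery_pack: blue packet, 50 x 70 x 24, lying near the charcoal block; a bystander, leave it alone. Origin: centre of its underside.
- borax_dish: white round dish with a cone in it, 88 wide, 60 high; a bystander. Origin: centre of its underside.

How it is judged:
On the way, in this order (a step that is already met when the one before it is completed fails the run):
1. the tray is drawn out to its stop, with the holder still empty (value of joint tray above 0.165 m and value of joint jaw below 0.004 m), for 0.2 s.
2. the jaw is pressed back with the block's end over the tray (value of joint jaw above 0.018 m and horizontal distance between charcoal and nest below 0.03 m), for 0.1 s.
At the end, for the whole second after the job is handed in: Tray within 7 mm of its stop; charcoal block at rest, flat on the tray floor (3 mm, 0.06 rad), clamped between jaw and fence: middle within 4 mm along and 12 mm across of the nest point, square within 0.1 rad, jaw held back 18 to 25.5 mm (value of joint tray above 0.163 m and value of joint jaw between 0.018 and 0.0255 m and x of charcoal in the frame of nest between -0.004 and 0.004 m and y of charcoal in the frame of nest between -0.012 and 0.012 m and z of charcoal in the frame of nest below 0.003 m and angle between charcoal's own z axis and vertical below 0.06 rad and angle between the y axis of charcoal and the x axis of nest, either way round below 0.1 rad and linear speed of charcoal below 0.02 m/s); the robot touches nothing.
It fails at once if a bystander (packet or dish) is shifted by more than 30 mm (distance of any of emery_pack, borax_dish from where it was at the start of the episode above 0.03 m).
It also fails if it takes over 58 s, if anything falls off the work surface, if the arm or the gripper's body presses on something with over 40 N, if the wrist force passes 120 N, or if a joint passes its speed limit or range.

## Working session

There is one attempt and no reset: what is moved stays moved. The work goes in short steps, Python scripts to look and compute and a shell command to move; the robot and the scene stay as the last step left them, time stands still between calls to the robot, and variables do not carry over. Pictures are saved under pics/ and viewed, at most 10 in all, crops included, and the job is handed in when it is done.

```bash
mkdir -p pics; cat > h.py <<'E'
import numpy as np, cv2
from workcell import sensors, viewer, job
from scipy.spatial.transform import Rotation as R
def ray(name,u,v,z,P=None):
    P=P or viewer.camera_params(name);K=np.array(P["K"]);T=np.array(P["world_to_cam"])
    d=T[:3,:3].T@np.linalg.solve(K,[u,v,1]);c=-T[:3,:3].T@T[:3,3]
    return c+d*(z-c[2])/d[2]
def proj(name,p,P=None):
    P=P or viewer.camera_params(name);K=np.array(P["K"]);T=np.array(P["world_to_cam"])
    q=K@(T[:3,:3]@np.array(p)+T[:3,3]);return q[:2]/q[2]
def shot(name,fn):
    im=viewer.read_camera(name);cv2.imwrite("pics/"+fn+".png",im[:,:,::-1]);return im
E
python3 - <<'E'
from h import *
for n in("scene","side"):
    shot(n,n+"0");P=viewer.camera_params(n);T=np.array(P["world_to_cam"]);print(n,-T[:3,:3].T@T[:3,3],T[2,:3])
s=sensors.read_state();print(s["tool_pos"],s["tcp_rot"],s["time"],R.from_rotvec(s["tcp_rot"]).as_matrix().round(3))
E
```

```text
scene [0.14570294 0.42139057 0.79100062] [ 0.45016515 -0.5382185  -0.71251118]
side [0.52979844 0.82351992 0.61966708] [ 0.06115075 -0.86736117 -0.49390807]
[6.74334348e-01 3.23756242e-05 2.30044596e-01] [-2.22031025 -2.22041504  0.0022397 ] 0.1 [[-0.     1.    -0.002]
 [ 1.     0.     0.   ]
 [ 0.    -0.002 -1.   ]]
```

View pics/scene0.png

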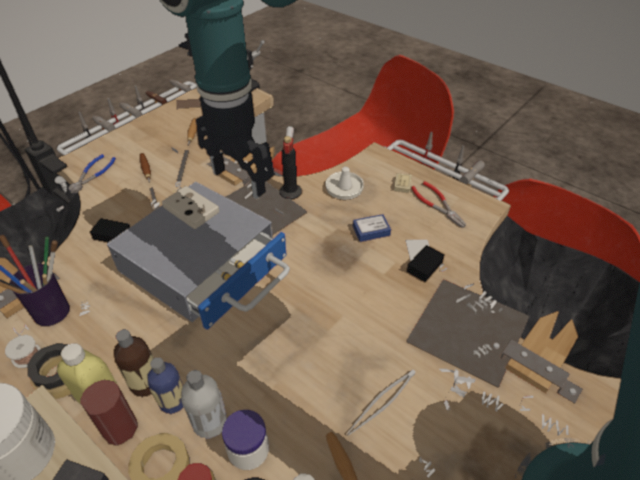

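View pics/side0.png

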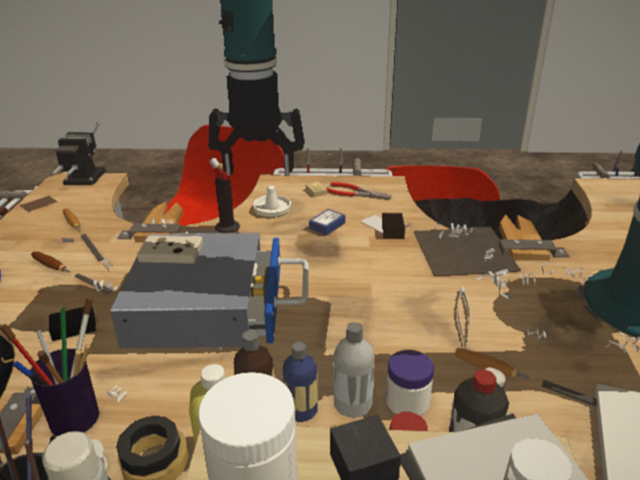

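Scene view: unit centre-left, with the blue panel about (200,310)-(285,245) and the bar about (240,305)-(288,268). The charcoal is at about (425,263), the packet at (371,228) and the dish at (343,184). In the side view the charcoal is at (393,225) and the bar at about (306,280). I'll enlarge these.

```bash
python3 - <<'E'
from h import *
a=cv2.imread("pics/scene0.png");b=cv2.imread("pics/side0.png")
f=lambda im,x,y,w,h,k:cv2.resize(im[y:y+h,x:x+w],None,fx=k,fy=k,interpolation=cv2.INTER_CUBIC)
top=np.hstack([f(a,190,225,110,105,3.6364),f(b,240,220,110,105,3.6364)])
bot=np.hstack([f(a,390,230,66,34,1)]) if 0 else np.hstack([f(a,400,235,50,25*2,4),f(b,370,205,50,50,4),f(a,340,200,100,50,4)])
cv2.imwrite("pics/z.png",np.vstack([top[:,:800],bot[:, :800]])[:600])
E
```

```text
(no output)
```

View pics/z.png

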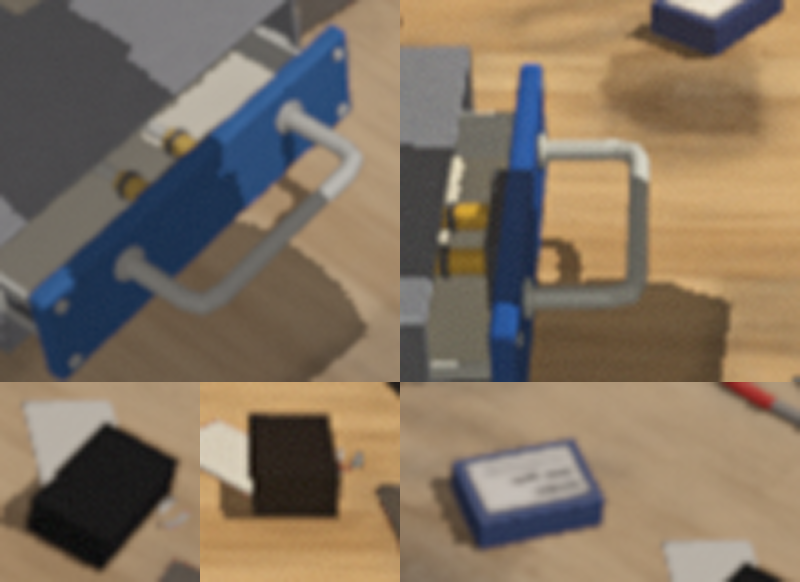

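```bash
python3 - <<'E'
from h import *
np.set_printoptions(precision=4,suppress=True)
print("bar",*[ray("scene",*p,.055) for p in((246,307),(286.5,269))],*[ray("side",*p,.055) for p in((305,299.5),(305,262))])
z=lambda x,y:(x/3.6364+190,y/3.6364+225)
print("panel top",*[ray("scene",*z(*p),.076) for p in((33,295),(343,28))])
c=[ray("scene",x/4+400,(y-382)/4+235,.026) for x,y in((105,425),(177,460),(102,540),(32,500))]
print("block top",*c,np.mean(c,0))
print("bot",*[ray("scene",x/4+400,(y-382)/4+235,0) for x,y in((172,488),(100,570),(30,527))])
print("side bot",*[ray("side",*p,0) for p in((404.2,238.2),(382.5,238.2))],*[ray("side",*p,0.026) for p in((382.5,213.2),(402,213.7))])
T=np.array(viewer.camera_params("wrist")["world_to_cam"]);print(-T[:3,:3].T@T[:3,3],T[2,:3])
E
```

```text
bar [0.6016 0.0799 0.055 ] [ 0.6066 -0.0301  0.055 ] [0.598  0.0799 0.055 ] [ 0.6063 -0.0317  0.055 ]
panel top [0.6511 0.1394 0.076 ] [ 0.6595 -0.0831  0.076 ]
block top [ 0.4501 -0.2741  0.026 ] [ 0.4099 -0.2764  0.026 ] [ 0.4107 -0.2079  0.026 ] [ 0.4506 -0.208   0.026 ] [ 0.4303 -0.2416  0.026 ]
bot [ 0.4109 -0.2816  0.    ] [ 0.4103 -0.2122  0.    ] [ 0.4518 -0.2136  0.    ]
side bot [ 0.41   -0.2145  0.    ] [ 0.4559 -0.2129  0.    ] [ 0.4542 -0.2765  0.026 ] [ 0.4117 -0.2757  0.026 ]
[0.6749 0.0728 0.3716] [-0.0018 -0.2837 -0.9589]
```

```bash
python3 -m inch '[12,-35,0,0,0,-2.3,45, 12,-36,0,0,0,0,45, 0,0,40,0,0,0,45, 0,0,40,0,0,0,45, 0,0,0,0,0,0,45, 0,0,0,0,0,0,45, 0,0,0,0,0,0,45, 0,0,0,0,0,0,45]' 40
python3 - <<'E'
from h import *
shot("wrist","w1")
s=sensors.read_state();print(s["tool_pos"],R.from_rotvec(s["tcp_rot"]).as_matrix().round(3))
print([proj("wrist",p) for p in((.6035,.0245,.055),s["tool_pos"])])
E
```

```text
time: 0.9
tool_pos: [0.6056, 0.0225, 0.1539]
tcp_rot: [2.174, 2.263, 0.005]
wrist_force: [-0.2, -0.7, -0.8]
width: 0.529
grip_force: 0.0
[0.60537217 0.0224698  0.15370584] [[-0.04   0.999  0.004]
 [ 0.999  0.04  -0.   ]
 [-0.     0.004 -1.   ]]
[array([312.30311827, 241.52130044]), array([315.12083264, 308.73530483])]
```

View pics/w1.png

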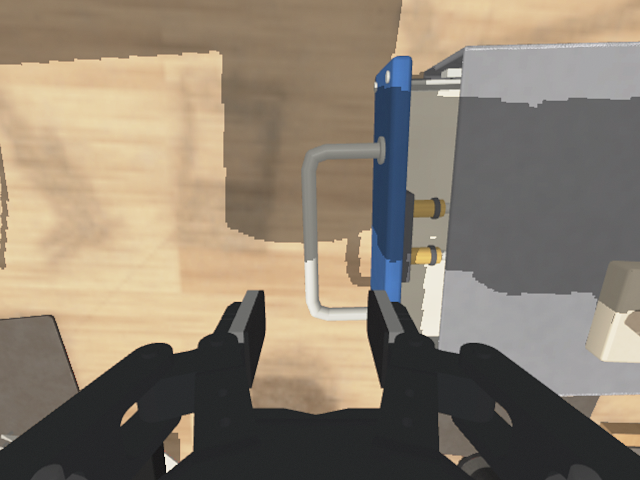

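Wrist view: the bar runs from (309,160) to (313,308), so it lies between the open fingers. The panel is at x≈375–410. I'll refine the yaw by ray.

```bash
python3 - <<'E'
from h import *
np.set_printoptions(precision=4,suppress=True)
im=cv2.imread("pics/w1.png").astype(int)
sat=im.max(2)-im.min(2)
pts=[]
for v in range(175,290,5):
    r=sat[v,290:335];i=np.where(r<28)[0]
    if len(i)>5: pts.append((290+i.mean(),v,len(i)))
print(pts[::5])
W=np.array([ray("wrist",u,v,.055) for u,v,_ in pts]);print(W[0],W[-1],np.polyfit(W[:,1],W[:,0],1))
print([ray("wrist",312,v,.055) for v in(148,318)])
b=im[:,:,0]-im[:,:,2]
e=[]
for v in range(100,270,8):
    i=np.where(b[v,360:420]>40)[0]
    e.append((360+i.max()+.5,v))
W=np.array([ray("wrist",u,v,.076) for u,v in e]);print("panel back top",W[0],W[-1],np.polyfit(W[:,1],W[:,0],1))
E
```

```text
[(np.float64(308.0), 175, 15), (np.float64(309.0), 200, 15), (np.float64(309.5), 225, 14), (np.float64(310.5), 250, 12), (np.float64(311.0), 275, 13)]
[0.5988 0.0711 0.055 ] [ 0.6038 -0.009   0.055 ] [-0.0638  0.6035]
[array([0.6009, 0.0888, 0.055 ]), array([ 0.6056, -0.0361,  0.055 ])]
panel back top [0.6566 0.1186 0.076 ] [0.6634 0.0147 0.076 ] [-0.0659  0.6645]
```

```bash
python3 -m inch '[4,-4,28,0,0,-1.4,42, 0,0,30,0,0,0,42, 0,0,30,0,0,0,42, 0,0,30,0,0,0,42, 0,0,0,0,0,0,0, 0,0,0,0,0,0,0, 0,0,0,0,0,0,0, 0,0,0,0,0,0,0]' 40
```

```text
time: 1.75
tool_pos: [0.6009, 0.0264, 0.0348]
tcp_rot: [2.147, 2.29, 0.004]
wrist_force: [2.7, -0.0, -5.1]
width: 0.1
grip_force: 39.1
```

```bash
python3 -m inch '[0,-8,0,0,0,0,0, 0,-15,0,0,0,0,0, 0,-15,0,0,0,0,0, 0,-15,0,0,0,0,0, 0,-15,0,0,0,0,0, 0,-15,0,0,0,0,0, 0,-15,0,0,0,0,0, 0,-8,0,0,0,0,0]' 60
```

```text
time: 2.55
tool_pos: [0.4937, 0.0196, 0.0348]
tcp_rot: [2.147, 2.29, 0.003]
wrist_force: [2.8, 0.3, -1.5]
width: 0.096
grip_force: 60.1
```

```bash
python3 -m inch '[0,-8,0,0,0,0,0, 0,-8,0,0,0,0,0, 0,-8,0,0,0,0,0, 0,-8,0,0,0,0,0, 0,-4,0,0,0,0,0, 0,-2,0,0,0,0,0, 0,0,0,0,0,0,0, 0,0,0,0,0,0,0]' 60
```

```text
time: 3.35
tool_pos: [0.4567, 0.0172, 0.0347]
tcp_rot: [2.148, 2.291, 0.002]
wrist_force: [0.3, 1.2, 9.1]
width: 0.092
grip_force: 61.2
```

```bash
python3 -m inch '[0,-3,0,0,0,0,0, 0,-3,0,0,0,0,0, 0,-3,0,0,0,0,0, 0,-3,0,0,0,0,0, 0,0,0,0,0,0,0, 0,0,0,0,0,0,0, 0,0,0,0,0,0,0, 0,0,0,0,0,0,0]' 60
```

```text
time: 4.15
tool_pos: [0.4568, 0.0172, 0.0351]
tcp_rot: [2.137, 2.277, 0.032]
wrist_force: [37.7, 6.1, -35.3]
width: 0.094
grip_force: 58.1
```

```bash
python3 -m inch '[0,4,0,0,0,0,0, 0,4,0,0,0,0,0, 0,3,0,0,0,0,0, 0,0,0,0,0,0,42, 0,0,0,0,0,0,42, 0,0,0,0,0,0,42, 0,0,-20,0,0,0,42, 0,0,-40,0,0,0,42]'
python3 -m inch '[0,20,-50,0,0,0,42, 0,30,-50,0,0,0,42, 0,30,-40,0,0,0,42, 0,20,0,0,0,0,42, 0,0,0,0,0,0,42, 0,0,0,0,0,0,42, 0,0,0,0,0,0,42, 0,0,0,0,0,0,42]'
python3 - <<'E'
from h import *
np.set_printoptions(precision=4,suppress=True)
s=sensors.read_state();print(s["tool_pos"],R.from_rotvec(s["tcp_rot"]).as_matrix().round(3))
shot("wrist","w2")
n=np.array([.4568,.0172,.055])+.1455*np.array([.998,.065,0]);n[2]=.026;print(n,proj("wrist",n))
E
```

```text
time: 4.95
tool_pos: [0.4501, 0.0169, 0.0901]
tcp_rot: [-2.144, -2.287, 0.011]
wrist_force: [-0.6, -0.8, -0.5]
width: 0.49
grip_force: 0.0
time: 5.75
tool_pos: [0.5469, 0.023, 0.221]
tcp_rot: [-2.147, -2.29, 0.004]
wrist_force: [0.3, 0.0, -0.1]
width: 0.49
grip_force: 0.0
[0.5469 0.023  0.221 ] [[-0.064  0.998 -0.003]
 [ 0.998  0.064 -0.   ]
 [ 0.    -0.003 -1.   ]]
[0.602  0.0267 0.026 ] [372.1721 215.7083]
```

View pics/w2.png

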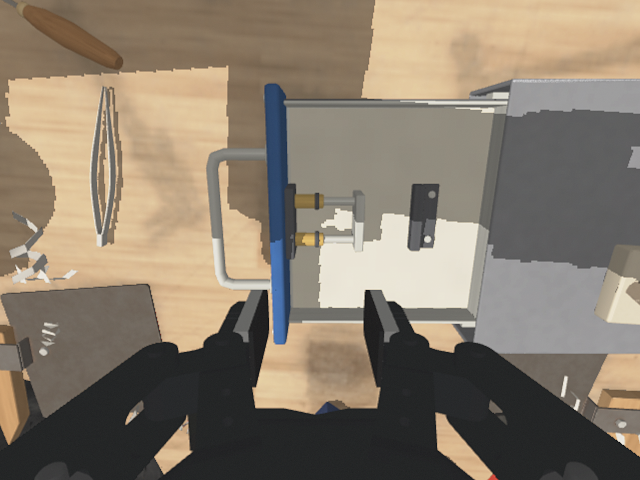

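The tray is out. The jaw plate is at (359,192–250), the fence face is about u=411 at v 184–249, and the bar runs (213,150)–(219,288).

```bash
python3 - <<'E'
from h import *
np.set_printoptions(precision=4,suppress=True)
im=cv2.imread("pics/w2.png").astype(int)
sat=im.max(2)-im.min(2)
pts=[]
for v in range(170,270,5):
    i=np.where(sat[v,195:240]<28)[0]
    if len(i)>5: pts.append((195+i.mean(),v,len(i)))
W=np.array([ray("wrist",u,v,.055) for u,v,_ in pts]);k=np.polyfit(W[:,1],W[:,0],1);print("bar",k,[p[2] for p in pts])
g=[ray("wrist",214,149,.055),ray("wrist",219,288,.055)];print("bar ends",g)
y=(g[0][1]+g[1][1])/2;a=-np.arctan(k[0]);b=np.array([np.polyval(k,y),y,.055]);print("bar mid",b,"yaw",a)
n=b+.1455*np.array([np.cos(a),np.sin(a),0]);print("nest",n)
for nm,u,v,z in(("fence",413,184,.039),("fence",410,249,.039),("jawtop",365,192,.060),("jawtop",364,250,.060)):
    p=ray("wrist",u,v,z)-n;c,s=np.cos(a),np.sin(a);print(nm,c*p[0]+s*p[1],-s*p[0]+c*p[1])
E
```

```text
bar [-0.0618  0.4587] [11, 11, 11, 11, 11, 11, 11, 11, 11, 11, 11, 11, 11, 11, 11, 11, 11, 10, 11, 10]
bar ends [array([0.457 , 0.0812, 0.055 ]), array([ 0.4595, -0.0466,  0.055 ])]
bar mid [0.4577 0.0173 0.055 ] yaw 0.06168283650587953
nest [0.6029 0.0262 0.055 ]
fence 0.03293809822807746 0.03299450074452065
fence 0.03513597084265977 -0.029363362105832628
jawtop -0.0135380156088386 0.0285899943480893
jawtop -0.012187587383242833 -0.023844055335438003
```

```bash
python3 -m inch '[-43,-22,0,0,0,0,65, -43,-22,0,0,0,0,65, -43,-22,0,0,0,0,65, -43,-22,0,0,0,0,65, -43,-22,0,0,0,0,65, -43,-22,0,0,0,0,65, 0,0,0,0,0,3.7,65, 0,0,0,0,0,0,65]'
python3 -m inch '[0,0,0,0,0,0,65, 0,0,0,0,0,0,65, 0,0,0,0,0,0,65, 0,0,0,0,0,0,65, 0,0,0,0,0,0,65, 0,0,0,0,0,0,65, 0,0,0,0,0,0,65, 0,0,0,0,0,0,65]' >/dev/null
python3 - <<'E'
from h import *
np.set_printoptions(precision=4,suppress=True)
s=sensors.read_state();print(s["tool_pos"],s["q"],R.from_rotvec(s["tcp_rot"]).as_matrix().round(3))
print("packet",ray("scene",371,226,.024))
im=shot("wrist","w3")
m=(im.max(2)<45).astype(np.uint8);m[300:]=0
cs,_=cv2.findContours(m,cv2.RETR_EXTERNAL,cv2.CHAIN_APPROX_SIMPLE)
for c in cs:
    if cv2.contourArea(c)>400: print(cv2.contourArea(c),cv2.minAreaRect(c),cv2.boundingRect(c))
E
```

```text
time: 6.6
tool_pos: [0.4323, -0.2439, 0.2222]
tcp_rot: [-2.225, -2.217, 0.0]
wrist_force: [1.1, 0.4, -0.4]
width: 0.762
grip_force: 0.0
[ 0.4338 -0.2428  0.2226] [-0.5605 -0.0705  1.9853 -0.      1.2269 -0.5606] [[-0.  1. -0.]
 [ 1.  0. -0.]
 [-0. -0. -1.]]
packet [ 0.5705 -0.2509  0.024 ]
```

View pics/w3.png

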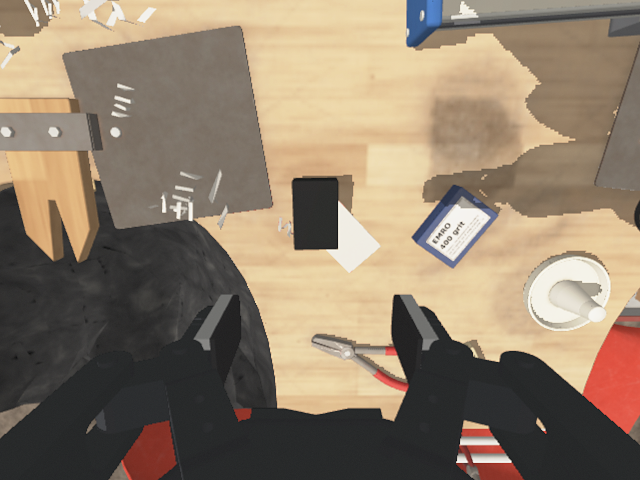

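The block is at (293–338, 178–249) and looks nearly square to the tool. The packet is at (455,226), well clear.

```bash
python3 - <<'E'
from h import *
np.set_printoptions(precision=4,suppress=True)
im=cv2.imread("pics/w3.png")
m=np.zeros((480,640),np.uint8);m[165:262,283:350]=(im.max(2)<50)[165:262,283:350]
cs,_=cv2.findContours(m,cv2.RETR_EXTERNAL,cv2.CHAIN_APPROX_NONE);c=max(cs,key=cv2.contourArea)
print(cv2.minAreaRect(c))
b=cv2.boxPoints(cv2.minAreaRect(c));w=np.array([ray("wrist",u,v,.026) for u,v in b]);print(w,w.mean(0))
s=sensors.read_state();print(s["tool_pos"])
E
```

```text
((315.0, 213.0), (70.0, 44.0), 90.0)
[[ 0.4123 -0.2066  0.026 ]
 [ 0.4541 -0.2065  0.026 ]
 [ 0.4554 -0.2763  0.026 ]
 [ 0.4111 -0.2763  0.026 ]] [ 0.4332 -0.2414  0.026 ]
[ 0.4337 -0.2429  0.2226]
```

```bash
python3 -m inch '[0,0,45,0,0,0,65, 0,0,45,0,0,0,65, 0,0,45,0,0,0,65, 0,0,40,0,0,0,65, 0,0,25,0,0,0,65, 1,0,10,0,0,0,65, 0,0,6,0,0,0,65, 0,0,0,0,0,0,65]'
python3 -m inch '[0,0,0,0,0,0,30, 0,0,0,0,0,0,30, 0,0,0,0,0,0,30, 0,0,0,0,0,0,30, 0,0,0,0,0,0,30, 0,0,0,0,0,0,30, 0,0,0,0,0,0,30, 0,0,0,0,0,0,30]' 50
```

```text
time: 8.25
tool_pos: [0.4342, -0.2422, 0.0069]
tcp_rot: [2.221, 2.221, 0.0]
wrist_force: [0.1, -1.1, -0.5]
width: 0.761
grip_force: 0.0
time: 9.05
tool_pos: [0.4355, -0.243, 0.0086]
tcp_rot: [2.219, 2.219, 0.001]
wrist_force: [0.9, 0.2, 7.1]
width: 0.51
grip_force: 53.4
```

```bash
python3 -m inch '[0,0,0,0,0,0,60, 0,0,0,0,0,0,60, 0,0,-3,0,0,0,60, 0,0,0,0,0,0,60, 0,0,0,0,0,0,30, 0,0,0,0,0,0,30, 0,0,0,0,0,0,30, 0,0,0,0,0,0,30]' 50
python3 -m inch '[0,0,-5,0,0,0,30, 0,0,-20,0,0,0,30, 0,0,-40,0,0,0,30, 0,0,-40,0,0,0,30, 0,0,-40,0,0,0,30, 0,0,0,0,0,0,30, 0,0,0,0,0,0,30, 0,0,0,0,0,0,30]' 50
```

```text
time: 9.85
tool_pos: [0.4341, -0.2421, 0.0099]
tcp_rot: [2.221, 2.221, 0.0]
wrist_force: [0.1, 0.1, 2.9]
width: 0.512
grip_force: 52.5
time: 10.65
tool_pos: [0.4324, -0.2411, 0.153]
tcp_rot: [-2.219, -2.219, 0.001]
wrist_force: [-0.2, -0.1, -1.0]
width: 0.512
grip_force: 52.2
```

```bash
python3 -m inch '[45,33,0,0,0,0,30, 45,33,0,0,0,0,30, 45,33,0,0,0,0,30, 45,33,0,0,0,0,30, 45,32,0,0,0,0,30, 45,32,0,0,0,0,30, 0,0,0,0,0,-8.5,30, 0,0,0,0,0,-8.5,30]'
python3 -m inch '[0,0,0,0,0,-8.5,30, 0,0,0,0,0,-8.5,30, 0,0,0,0,0,-8.5,30, 0,0,0,0,0,-8.5,30, 0,0,0,0,0,-8.5,30, 0,0,0,0,0,-8.5,30, 0,0,0,0,0,-8.5,30, 0,0,0,0,0,-8.5,30]'
python3 -m inch '[0,0,0,0,0,-8.5,30, 0,0,0,0,0,0,30, 0,0,0,0,0,0,30, 0,0,0,0,0,0,30, 0,0,0,0,0,0,30, 0,0,0,0,0,0,30, 0,0,0,0,0,0,30, 0,0,0,0,0,0,30]'
python3 - <<'E'
from h import *
s=sensors.read_state();print(s["tool_pos"],R.from_rotvec(s["tcp_rot"]).as_matrix().round(3))
shot("side","s2")
im=shot("wrist","w4");sc=viewer.read_camera("scene")[:,:,::-1]
a=cv2.resize(im[:,:,::-1],(400,300));b=cv2.resize(sc[170:350,180:420],(400,300))
c=cv2.resize(cv2.imread("pics/s2.png")[170:350,200:440],(400,300))
cv2.imwrite("pics/c4.png",np.vstack([np.hstack([a,b]),np.hstack([c,c*0])]))
E
```

```text
time: 11.45
tool_pos: [0.6088, 0.0029, 0.1512]
tcp_rot: [-1.854, -2.53, 0.005]
wrist_force: [-0.7, -0.0, -0.5]
width: 0.512
grip_force: 52.1
time: 12.25
tool_pos: [0.608, 0.001, 0.1514]
tcp_rot: [-0.127, -3.134, 0.0]
wrist_force: [0.3, 0.3, -0.5]
width: 0.512
grip_force: 52.1
time: 13.05
tool_pos: [0.61, 0.0009, 0.1547]
tcp_rot: [-0.095, 3.14, -0.0]
wrist_force: [-0.6, -0.4, -1.4]
width: 0.514
grip_force: 52.1
[0.61001792 0.00088654 0.15471471] [[-0.998 -0.061  0.   ]
 [-0.061  0.998  0.   ]
 [-0.    -0.    -1.   ]]
```

View pics/c4.png

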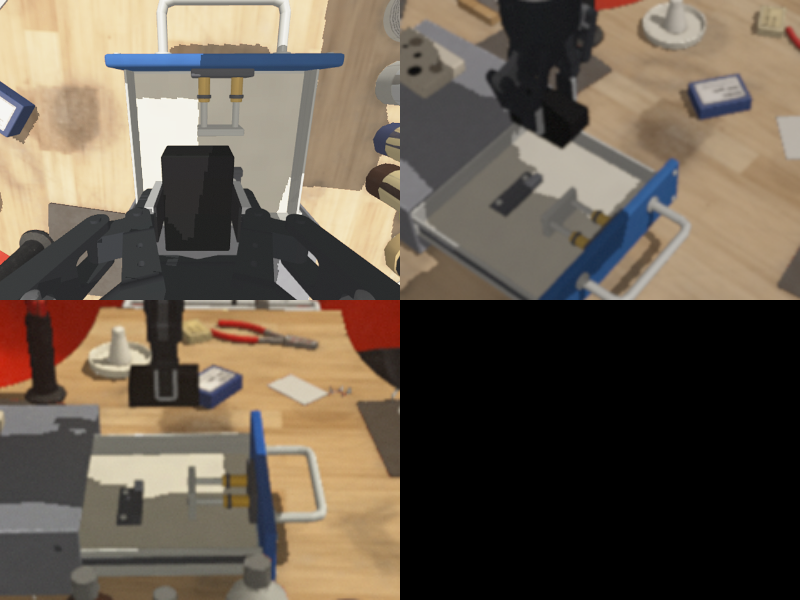

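The block is square in the grip, with its end facing the jaw. The tray is still out and empty. I'll correct the offset and lower the block to just above the fence.

```bash
python3 -m inch '[-21,27,0,0,0,0,30, 0,0,25,0,0,0,30, 0,0,25,0,0,0,30, 0,0,25,0,0,0,30, 0,0,15,0,0,0,30, 0,0,10,0,0,0,30, 0,0,0,0,0,0,30, 0,0,0,0,0,0,30]'
python3 - <<'E'
from h import *
s=sensors.read_state();print(s["tool_pos"],R.from_rotvec(s["tcp_rot"]).as_matrix().round(3))
a=shot("wrist","w5");b=shot("side","s5")
cv2.imwrite("pics/c5.png",np.hstack([cv2.resize(a[60:360,170:470],(400,400)),cv2.resize(b[200:350,210:360],(400,400))])[:,:,::-1])
E
```

```text
time: 14.0
tool_pos: [0.6299, 0.0291, 0.0554]
tcp_rot: [-0.096, 3.139, -0.0]
wrist_force: [-0.2, -0.4, -0.5]
width: 0.51
grip_force: 52.2
[0.62994601 0.02906189 0.05536588] [[-0.998 -0.061  0.001]
 [-0.061  0.998  0.   ]
 [-0.001 -0.    -1.   ]]
```

View pics/c5.png

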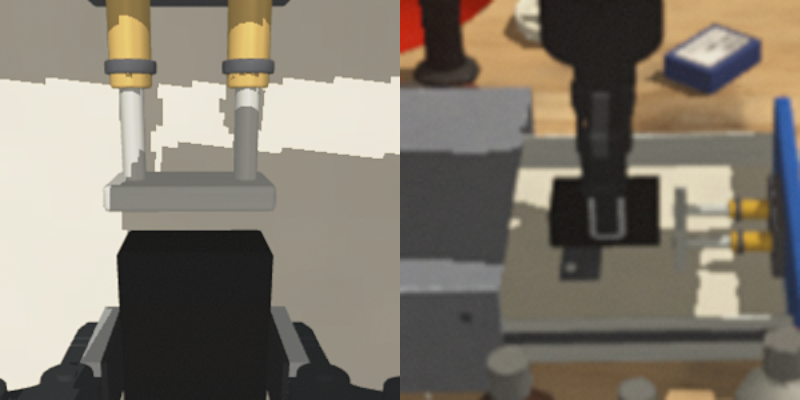

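The block's end faces the jaw, about 5 mm short of it, centred to about 1.5 mm and above the fence. Pressing now.

```bash
python3 -m inch '[4,0,2,0,0,0,30, 6,0,0,0,0,0,30, 6,0,0,0,0,0,30, 6,0,0,0,0,0,30, 6,0,0,0,0,0,30, 4,0,0,0,0,0,30, 0,0,0,0,0,0,30, 0,0,0,0,0,0,30]' 60
python3 - <<'E'
from h import *
s=sensors.read_state();print(s["tool_pos"],s["wrist_force"])
a=shot("wrist","w6");b=shot("side","s6")
cv2.imwrite("pics/c6.png",np.hstack([cv2.resize(a[60:360,170:470],(400,400)),cv2.resize(b[200:350,210:360],(400,400))])[:,:,::-1])
E
```

```text
time: 14.9
tool_pos: [0.5993, 0.0272, 0.0537]
tcp_rot: [-0.096, 3.134, -0.0]
wrist_force: [7.1, 0.9, -2.6]
width: 0.509
grip_force: 65.2
[0.59934773 0.02718386 0.0537078 ] [ 7.12063849  0.85312055 -2.58992847]
```

View pics/c6.png

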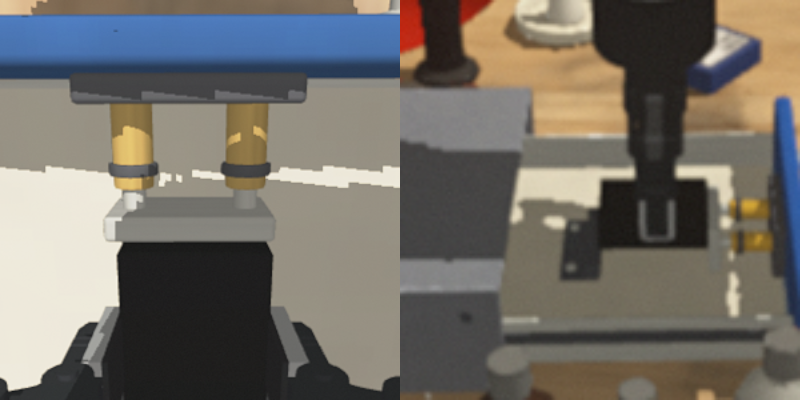

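The jaw is pressed back to about 25 mm (7 N), and the block's rear end looks just clear of the fence. Lowering.

```bash
python3 -m inch '[0.5,0,4,0,0,0,30, 0,0,4,0,0,0,30, 0,0,4,0,0,0,30, 0,0,3,0,0,0,30, 0,0,1,0,0,0,30, 0,0,1,0,0,0,30, 0,0,0,0,0,0,30, 0,0,0,0,0,0,30]' 60
```

```text
time: 15.8
tool_pos: [0.603, 0.0274, 0.0429]
tcp_rot: [-0.096, 3.127, -0.0]
wrist_force: [-2.0, 1.4, 23.8]
width: 0.508
grip_force: 70.7
```

```bash
python3 -m inch '[0,0,-4,0,0,0,30, 0,0,-4,0,0,0,30, 0,0,-4,0,0,0,30, 0,0,-4,0,0,0,30, 0,0,-2,0,0,0,30, 0,0,0,0,0,0,30, 0,0,0,0,0,0,30, 0,0,0,0,0,0,30]' 60
python3 - <<'E'
from h import *
s=sensors.read_state();print(s["tool_pos"],s["wrist_force"])
a=shot("scene","x7");b=shot("side","s7")
cv2.imwrite("pics/c7.png",np.hstack([cv2.resize(a[230:320,180:270],(400,400),interpolation=2),cv2.resize(b[220:320,240:340],(400,400),interpolation=2)])[:,:,::-1])
E
```

```text
time: 16.6
tool_pos: [0.5988, 0.0272, 0.0546]
tcp_rot: [-0.096, 3.135, -0.0]
wrist_force: [5.7, 0.6, -0.5]
width: 0.509
grip_force: 67.7
[0.59882069 0.02718353 0.0546249 ] [ 5.70031274  0.57856316 -0.49891342]
```

View pics/c7.png

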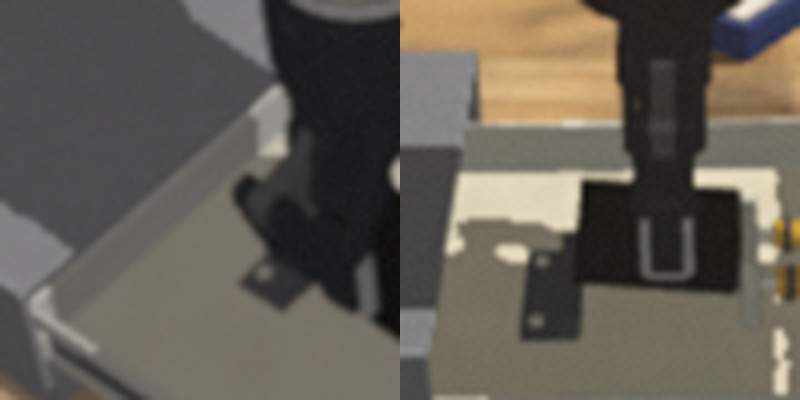

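The side view shows the block pitched about 3.5° in the grip, front end down, because its rear edge met the fence. I've used all my pictures, so from here I measure numerically, starting with the jaw edge and block end in the wrist camera.

```bash
python3 - <<'E'
from h import *
np.set_printoptions(precision=1,suppress=True,linewidth=200)
shot("wrist","w7")
P=viewer.camera_params("wrist")
s=sensors.read_state();print(s["tool_pos"],R.from_rotvec(s["tcp_rot"]).as_matrix().round(4))
n=np.array([.6025,.0275]);a=.062
for f in("w5","w6","w7"):
    im=cv2.imread(f"pics/{f}.png").astype(int).sum(2)//3
    print(f,"jawL",im[200:252:2,253]," R",im[200:252:2,371]," mid",im[200:270:2,312])
for z in(.06,.07):
  for v in(217,240,243):
    p=ray("wrist",312,v,z,P)[:2]-n;print(z,v,(np.cos(a)*p[0]+np.sin(a)*p[1])*1000)
E
```

```text
[0.6 0.  0.1] [[-1.  -0.1  0. ]
 [-0.1  1.   0. ]
 [-0.  -0.  -1. ]]
w5 jawL [145 126 128 126 126 127 127 128 125 157 232 229 229 229 230 229 229 229 229 229 229 229 229 229 229 229]  R [129 132 132 131 131 132 133 133 128 127 140 141 142 141 142 141 141 141 141 141 144 141 112  15  23  30]  mid [127 132 132 130 131 132 132 132 128 128 141 142 141 141 142 142 122  24  26  25  25  27  27  25  24  30  29  29  30  30  29  29  30  29  30]
w6 jawL [230 230 230 230 230 231 230 232 203 166 169 180 227 221 217 217 216 216 216 214 167 231 229 229 229 228]  R [144 142 143 143 143 143 144 144 130 109 110 116 131 131 131 131 132 132 133 133 125 142 111  17  25  29]  mid [145 146 144 146 109 109 111 112 111 111 110 114 132 132 130 131 131 131 132 132 111  22  27  27  24  29  28  30  29  29  28  29  29  28  31]
w7 jawL [230 230 230 230 230 230 230 230 230 230 181 167 165 219 222 218 216 216 217 216 215 185 205 229 229 229]  R [143 143 143 143 143 143 144 143 144 143 126 108 111 127 133 131 131 131 132 133 134 126 126 115  17  25]  mid [144 144 144 145 144 121 110 111 110 110 112 111 110 126 130 130 130 132 131 131 133 128  38  24  27  28  32  31  29  33  31  33  28  30  30]
0.06 217 -45.808362462672996
0.06 240 -36.33920915514745
0.06 243 -35.076480815447965
0.07 217 -48.069706679807126
0.07 240 -39.297664091134266
0.07 243 -38.12789669862989
```

```bash
python3 -m inch '[2,0,0,0,0,0,30, 2,0,0,0,0,0,30, 1,0,0,0,0,0,30, 0,0,0,0,0,0,30, 0,0,0,0,0,0,30, 0,0,0,0,0,0,30, 0,0,0,0,0,0,30, 0,0,0,0,0,0,30]' 60
cat > jaw.py <<'E'
from h import *
def run(tag):
    s=sensors.read_state();P=viewer.camera_params("wrist");n=np.array([.6025,.0275]);a=.062
    im=shot("wrist","w"+tag).astype(int).sum(2)//3
    print("TCP",np.round(s["tool_pos"],4),"F",np.round(s["wrist_force"],1))
    print("mid",im[225:265,312])
    for u in(290,312,335):
        d=np.diff(im[225:270,u]);v=225+d.argmin()+.5+.5;p=ray("wrist",u,v,.06,P)[:2]-n
        x=(np.cos(a)*p[0]+np.sin(a)*p[1])*1000+1.3;print("edge",v,"jaw face x",round(x,1),"press",round(-13-x,1))
    b=shot("side","s"+tag);m=np.zeros((480,640),np.uint8);m[255:305,270:345]=(b.max(2)<55)[255:305,270:345]
    m=cv2.morphologyEx(m,cv2.MORPH_OPEN,np.ones((3,3)))
    out=[]
    for u in range(280,332,3):
        i=np.where(m[:,u])[0]
        if len(i): out.append((u,int(i.max())))
    print("side bottom",out)
E
python3 -c "
import jaw;jaw.run('8')"; python3 - <<'E'
import cv2,numpy as np
for f in("s6","s7","s8"):
    b=cv2.imread(f"pics/{f}.png").max(2).astype(int)
    print(f,[(u,255+int(np.diff(b[255:302,u]).argmax())) for u in range(280,336,4)])
    print("   top",[(u,255+int(np.diff(b[255:275,u]).argmin())) for u in range(280,336,4)])
E
```

```text
time: 17.55
tool_pos: [0.5941, 0.0269, 0.0547]
tcp_rot: [-0.096, 3.135, -0.0]
wrist_force: [5.7, 0.3, -0.2]
width: 0.511
grip_force: 67.7
TCP [0.5941 0.0269 0.0547] F [ 5.7  0.3 -0.2]
mid [114 125 131 131 131 130 130 130 130 131 131 131 131 132 132 132 132 130
 107  38  24  23  26  27  30  31  29  32  32  30  32  30  29  30  31  31
  29  32  30  30]
edge 244.0 jaw face x -38.1 press 25.1
edge 244.0 jaw face x -38.1 press 25.1
edge 244.0 jaw face x -38.1 press 25.1
side bottom [(280, 303), (283, 303), (286, 289), (289, 290), (292, 290), (295, 290), (298, 290), (301, 290), (304, 274), (307, 287), (310, 287), (313, 274), (316, 292), (319, 292), (322, 292), (325, 292)]
s6 [(280, 262), (284, 262), (288, 262), (292, 262), (296, 262), (300, 292), (304, 292), (308, 292), (312, 292), (316, 261), (320, 261), (324, 261), (328, 261), (332, 261)]
   top [(280, 258), (284, 273), (288, 266), (292, 266), (296, 266), (300, 263), (304, 260), (308, 272), (312, 266), (316, 266), (320, 266), (324, 266), (328, 269), (332, 255)]
s7 [(280, 262), (284, 262), (288, 262), (292, 262), (296, 261), (300, 291), (304, 291), (308, 291), (312, 292), (316, 261), (320, 261), (324, 261), (328, 261), (332, 261)]
   top [(280, 259), (284, 270), (288, 264), (292, 264), (296, 265), (300, 259), (304, 259), (308, 271), (312, 265), (316, 266), (320, 266), (324, 267), (328, 269), (332, 256)]
s8 [(280, 262), (284, 262), (288, 262), (292, 262), (296, 261), (300, 261), (304, 291), (308, 291), (312, 292), (316, 261), (320, 261), (324, 261), (328, 261), (332, 261)]
   top [(280, 259), (284, 269), (288, 264), (292, 264), (296, 264), (300, 265), (304, 255), (308, 258), (312, 271), (316, 266), (320, 266), (324, 266), (328, 269), (332, 270)]
```

```bash
python3 -m inch '[0.5,0,0,0,3.4,0,30, 0,0,0,0,0,0,30, 0,0,4,0,0,0,30, 0,0,4,0,0,0,30, 0,0,3,0,0,0,30, 0,0,0,0,0,0,30, 0,0,0,0,0,0,30, 0,0,0,0,0,0,30]' 60; python3 -c "
import jaw;jaw.run('9')"
```

```text
time: 18.45
tool_pos: [0.5933, 0.0267, 0.0439]
tcp_rot: [0.094, -3.087, 0.003]
wrist_force: [7.2, -0.0, 0.7]
width: 0.512
grip_force: 67.9
TCP [0.5933 0.0267 0.0439] F [ 7.2 -0.   0.7]
mid [111 109 108 109 122 130 131 133 133 132 131 132 132 133 133 132 132 132
 134 133 132 130 130 108  21  28  29  31  30  30  29  28  30  30  31  31
  27  31  28  29]
edge 249.0 jaw face x -38.7 press 25.7
edge 249.0 jaw face x -38.7 press 25.7
edge 249.0 jaw face x -38.7 press 25.7
side bottom [(280, 303), (283, 303), (289, 296), (292, 296), (295, 296), (298, 296), (301, 296), (304, 279), (307, 292), (310, 292), (313, 279), (316, 296), (319, 296), (322, 296), (325, 296)]
```

```bash
python3 -m inch '[0,0,3,0,0,0,30, 0,0,2,0,0,0,30, 0,0,1,0,0,0,30, 0,0,1,0,0,0,30, 0,0,1,0,0,0,30, 0,0,0,0,0,0,30, 0,0,0,0,0,0,30, 0,0,0,0,0,0,30]' 60
```

```text
time: 19.35
tool_pos: [0.5932, 0.0267, 0.0363]
tcp_rot: [0.095, -3.088, 0.003]
wrist_force: [6.9, -0.8, 0.8]
width: 0.507
grip_force: 68.0
```

```bash
python3 -m inch '[0,0,1,0,0,0,30, 0,0,1,0,0,0,30, 0,0,1,0,0,0,30, 0,0,1,0,0,0,30, 0,0,0,0,0,0,30, 0,0,0,0,0,0,30, 0,0,0,0,0,0,30, 0,0,0,0,0,0,30]' 60
```

```text
time: 20.15
tool_pos: [0.594, 0.0268, 0.0351]
tcp_rot: [0.095, -3.089, 0.003]
wrist_force: [3.6, 0.5, 15.0]
width: 0.508
grip_force: 70.0
```

```bash
python3 -m inch '[0,0,0,0,0,0,40, 0,0,0,0,0,0,40, 0,0,-1,0,0,0,40, -2,0,0,0,0,0,40, -2,0,0,0,0,0,40, 0,0,0,0,0,0,40, 0,0,0,0,0,0,40, 0,0,0,0,0,0,40]' 22; python3 -c "
import jaw;jaw.run('10')"
```

```text
time: 20.95
tool_pos: [0.5953, 0.0269, 0.0349]
tcp_rot: [0.095, -3.084, 0.003]
wrist_force: [0.3, 0.8, 16.4]
width: 0.506
grip_force: 69.9
TCP [0.5953 0.0269 0.0349] F [ 0.3  0.8 16.4]
mid [168 166 168 172 152 106 108 108 113 125 131 131 133 132 131 132 132 132
 131 133 132 132 131 132 132 133 132 129 128 107  24  27  32  31  30  28
  30  31  30  31]
edge 255.0 jaw face x -36.7 press 23.7
edge 255.0 jaw face x -36.7 press 23.7
edge 255.0 jaw face x -36.7 press 23.7
side bottom [(280, 303), (283, 300), (286, 293), (289, 300), (292, 300), (295, 300), (298, 300), (301, 300), (304, 291), (307, 296), (310, 296), (313, 283), (316, 300), (319, 300), (322, 300), (325, 300)]
```

```bash
python3 -m inch '[-1,0,-1,0,0,0,40, -1,0,0,0,0,0,40, 0,0,0,0,0,0,40, 0,0,0,0,0,0,55, 0,0,0,0,0,0,65, 0,0,0,0,0,0,65, 0,0,0,0,0,0,65, 0,0,0,0,0,0,65]' 22; python3 -c "
import jaw;jaw.run('11')"
```

```text
time: 21.85
tool_pos: [0.5954, 0.0271, 0.0317]
tcp_rot: [0.094, -3.08, 0.003]
wrist_force: [-0.4, 0.3, -0.6]
width: 0.76
grip_force: 0.0
TCP [0.5954 0.0271 0.0317] F [-0.4  0.3 -0.6]
mid [232 219 163 164 164 167 167 164 168 168 166 171 153 105 108 107 108 111
 122 129 130 131 133 132 130 131 131 132 131 132 132 132 132 133 133 132
 131 128 111  56]
edge 264.0 jaw face x -34.1 press 21.1
edge 227.0 jaw face x -47.2 press 34.2
edge 264.0 jaw face x -34.1 press 21.1
side bottom [(280, 303), (283, 302), (286, 300), (289, 300), (292, 300), (295, 300), (298, 300), (301, 287), (304, 299), (307, 300), (310, 300), (313, 286), (316, 300), (319, 300), (322, 300)]
```

```bash
python3 -m inch '[0,0,-15,0,0,0,65, 0,0,-30,0,0,0,65, 0,0,-40,0,0,0,65, 0,0,-40,0,-3.4,0,65, 0,0,0,0,0,0,0, 0,0,0,0,0,0,0, 0,0,0,0,0,0,0, 0,0,0,0,0,0,0]' 22; python3 - <<'E'
from h import *
np.set_printoptions(precision=1,suppress=True,linewidth=200)
s=sensors.read_state();print(s["tool_pos"],R.from_rotvec(s["tcp_rot"]).as_matrix().round(3)[:,2])
a=.062;n=np.array([.6025,.0275]);ex=np.array([np.cos(a),np.sin(a)]);ey=np.array([-ex[1],ex[0]])
def pt(x,y,z): return np.r_[n+x*ex+y*ey,z]
for c in("side","wrist"):
    im=shot(c,c[0]+"12")
    print(c,"exp bottom +y edge",[proj(c,pt(x,.0225,.026)) for x in(-.035,.035)],"top",[proj(c,pt(x,y,.052)) for x in(-.035,.035) for y in(-.0225,.0225)])
    q=np.array([proj(c,pt(x,y,z)) for x in(-.035,.035) for y in(-.0225,.0225) for z in(.026,.052)])
    x0,y0=(q.min(0)-8).astype(int);x1,y1=(q.max(0)+8).astype(int)
    m=np.zeros(im.shape[:2],np.uint8);m[y0:y1,x0:x1]=(im.max(2)<48)[y0:y1,x0:x1]
    m=cv2.morphologyEx(m,cv2.MORPH_OPEN,np.ones((5,5)))
    k=max(cv2.findContours(m,0,1)[0],key=cv2.contourArea)
    print(" seen",cv2.boundingRect(k),cv2.minAreaRect(k),cv2.approxPolyDP(k,3,True).reshape(-1,2).tolist())
E
```

```text
time: 22.75
tool_pos: [0.6022, 0.0275, 0.1554]
tcp_rot: [0.096, -3.137, -0.0]
wrist_force: [0.2, -0.1, 0.2]
width: 0.08
grip_force: 0.0
[0.6 0.  0.2] [-0. -0. -1.]
side exp bottom +y edge [array([325.3, 302.2]), array([284.5, 302.7])] top [array([324.7, 274.7]), array([325.2, 289.9]), array([285. , 275.2]), array([283.8, 290.4])]
 seen (283, 276, 42, 25) ((303.5, 288.0), (24.0, 41.0), 90.0) [[324, 277], [286, 277], [284, 300], [323, 300]]
wrist exp bottom +y edge [array([344.1, 188.6]), array([342.2, 273.7])] top [array([282.5, 193.7]), array([347. , 193.7]), array([285. , 286.4]), array([344.7, 286.4])]
 seen (285, 196, 62, 90) ((315.5, 240.5), (89.0, 61.0), 90.0) [[285, 197], [287, 284], [344, 285], [346, 196]]
```

Numerically the block is level, square and centred. One gentle press on its top will make sure it is seated.

```bash
python3 -m inch '[0,0,40,0,0,0,0, 0,0,35,0,0,0,0, 0,0,15,0,0,0,0, 0,0,8,0,0,0,0, 0,0,3,0,0,0,0, 0,0,2,0,0,0,0, 0,0,2,0,0,0,0, 0,0,0,0,0,0,0]'
```

```text
time: 23.65
tool_pos: [0.6044, 0.0276, 0.0532]
tcp_rot: [-0.096, 3.138, -0.0]
wrist_force: [-0.5, -0.2, -0.7]
width: 0.002
grip_force: 0.0
```

```bash
python3 -m inch '[0,0,1,0,0,0,0, 0,0,1,0,0,0,0, 0,0,1,0,0,0,0, 0,0,1,0,0,0,0, 0,0,0,0,0,0,0, 0,0,0,0,0,0,0, 0,0,0,0,0,0,0, 0,0,0,0,0,0,0]'
```

```text
time: 24.45
tool_pos: [0.6066, 0.0277, 0.052]
tcp_rot: [-0.096, 3.134, 0.0]
wrist_force: [-0.2, 0.5, 11.7]
width: 0.0
grip_force: 6.3
```

```bash
python3 -m inch '[0,0,-5,0,0,0,0, 0,0,-20,0,0,0,0, 0,0,-40,0,0,0,0, 0,0,-40,0,0,0,0, 0,0,-40,0,0,0,0, 0,0,0,0,0,0,0, 0,0,0,0,0,0,0, 0,0,0,0,0,0,0]'
python3 - <<'E'
from h import *
np.set_printoptions(precision=4,suppress=True)
im=shot("wrist","w13").astype(int)
s=sensors.read_state();print(s["tool_pos"],s["wrist_force"])
a=.062;n=np.array([.6025,.0275]);ex=np.array([np.cos(a),np.sin(a)]);ey=np.array([-ex[1],ex[0]])
def loc(u,v,z):
    p=ray("wrist",u,v,z)[:2]-n;return p@ex*1000,p@ey*1000
m=(im.max(2)<48).astype(np.uint8);q=proj("wrist",np.r_[n,.052]);x,y=q.astype(int)
mm=m*0;mm[y-60:y+60,x-50:x+50]=m[y-60:y+60,x-50:x+50]
k=max(cv2.findContours(cv2.morphologyEx(mm,2,np.ones((5,5))),0,1)[0],key=cv2.contourArea)
r=cv2.minAreaRect(k);print(r,"block",[loc(u,v,.052) for u,v in cv2.boxPoints(r)])
b=im[:,:,2]-im[:,:,0]
for d in(-.03,.0,.03):
    u=int(proj("wrist",np.r_[n-.0955*ex+d*ey,.076])[0]);v=np.where(b[:,u]>40)[0]
    print("panel top",v.min() if len(v) else None,[loc(u,w,.076)[0] for w in(v.min(),v.max()+1)] if len(v) else None)
E
```

```text
time: 25.25
tool_pos: [0.6023, 0.0276, 0.1916]
tcp_rot: [0.096, -3.138, -0.0]
wrist_force: [-0.7, 0.8, -0.0]
width: -0.002
grip_force: 0.0
[0.602  0.0276 0.191 ] [-0.5705 -0.6049 -0.1664]
((315.5, 231.0), (78.0, 53.0), 90.0) block [(np.float64(-31.53282865041069), np.float64(-20.6293303873182)), (np.float64(-31.508918377816595), np.float64(21.68288294879856)), (np.float64(34.92966356202488), np.float64(23.04585998403119)), (np.float64(34.8932255389073), np.float64(-22.080513176165574))]
panel top 108 [np.float64(-92.48819308167543), np.float64(-80.12923022764762)]
panel top 108 [np.float64(-92.47808713189413), np.float64(-80.77692435952694)]
panel top 108 [np.float64(-92.4679787545042), np.float64(-80.1057122721188)]
```

```bash
python3 - <<'E'
from h import *
shot("side","s14")
for f in("s2","s5","s12","s14"):
    b=cv2.imread(f"pics/{f}.png").astype(int)
    g=b[:,:,0]-b[:,:,2]
    m=np.zeros(g.shape);o=[]
    for v in(262,270,280,290,300):
        i=np.where(g[v,335:385]>40)[0];o.append((335+int(i.min()),335+int(i.max())) if len(i) else None)
    t=g[225:330,335:385]*(g[225:330,335:385]>30)
    print(f,o,(t*np.arange(50)).sum()/t.sum())
E
```

```text
s2 [(353, 359), (357, 358), (357, 359), (361, 361), (360, 362)] 21.775213122826454
s5 [(353, 359), (354, 359), (355, 361), (356, 363), (357, 364)] 22.85831493745401
s12 [(353, 358), (358, 358), (357, 359), (358, 360), None] 21.411904394757133
s14 [(351, 357), None, (358, 358), (359, 359), (358, 360)] 20.04727765936834
```

The tray seems to have crept in about 2–3 mm while the block was being seated. I'll draw it back to its stop with the shut fingers behind the bar.

```bash
python3 -m inch '[40,0,0,0,0,0,0, 40,0,0,0,0,0,0, 38,0,0,0,0,0,0, 0,0,0,0,0,0,0, 0,0,40,0,0,0,0, 0,0,40,0,0,0,0, 0,0,0,0,0,0,0, 0,0,0,0,0,0,0]'
python3 -m inch '[0,0,30,0,0,0,0, 0,0,20,0,0,0,0, 0,0,14,0,0,0,0, 0,0,0,0,0,0,0, 3,0,0,0,0,0,0, 3,0,0,0,0,0,0, 2,0,0,0,0,0,0, 0,0,0,0,0,0,0]'
```

```text
time: 26.15
tool_pos: [0.4848, 0.0204, 0.112]
tcp_rot: [0.096, -3.136, -0.0]
wrist_force: [0.8, 0.5, -0.1]
width: 0.004
grip_force: 0.0
time: 26.95
tool_pos: [0.4779, 0.0199, 0.0498]
tcp_rot: [-0.096, 3.139, -0.0]
wrist_force: [0.3, 0.4, -0.2]
width: 0.004
grip_force: 0.0
```

```bash
python3 -m inch '[2,0,0,0,0,0,0, 2,0,0,0,0,0,0, 2,0,0,0,0,0,0, 2,0,0,0,0,0,0, 2,0,0,0,0,0,0, 0,0,0,0,0,0,0, 0,0,0,0,0,0,0, 0,0,0,0,0,0,0]'
```

```text
time: 27.75
tool_pos: [0.4722, 0.0194, 0.0502]
tcp_rot: [-0.095, 3.13, 0.0]
wrist_force: [11.3, 0.3, -6.8]
width: 0.001
grip_force: 5.5
```

```bash
python3 -m inch '[2,0,0,0,0,0,0, 0,0,0,0,0,0,0, 0,0,0,0,0,0,0, -4,0,0,0,0,0,0, -5,0,0,0,0,0,0, -4,0,0,0,0,0,0, 0,0,0,0,0,0,0, 0,0,0,0,0,0,0]'
python3 -m inch '[0,0,-20,0,0,0,0, 0,0,-40,0,0,0,0, 0,0,-40,0,0,0,0, 0,0,-40,0,0,0,0, 0,0,0,0,0,0,0, 0,0,0,0,0,0,0, 0,0,0,0,0,0,0, 0,0,0,0,0,0,0]'
python3 - <<'E'
from h import *
im=shot("side","s15")
m=np.zeros(im.shape[:2],np.uint8);m[265:310,275:335]=(im.max(2)<48)[265:310,275:335]
k=max(cv2.findContours(cv2.morphologyEx(m,2,np.ones((5,5))),0,1)[0],key=cv2.contourArea)
print(cv2.boundingRect(k),cv2.approxPolyDP(k,3,True).reshape(-1,2).tolist())
E
```

```text
time: 28.55
tool_pos: [0.478, 0.0199, 0.0486]
tcp_rot: [0.096, -3.139, -0.0]
wrist_force: [-0.4, -0.8, 0.9]
width: 0.002
grip_force: 0.0
time: 29.35
tool_pos: [0.4771, 0.0199, 0.187]
tcp_rot: [0.096, -3.136, -0.0]
wrist_force: [0.2, 0.6, 0.7]
width: 0.0
grip_force: 0.0
(284, 276, 41, 25) [[324, 277], [287, 277], [284, 300], [324, 300]]
```

The block is still flat and clamped, and the arm is clear of everything.

```bash
python3 -c "
from workcell import job;print(job.finish_job())"
```

```text
the job is handed in; nothing more can be done
None
```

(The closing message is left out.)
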